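Shut down the plate warmer and stand the print plate at the cooler

TASK

The print is done: switch the plate warmer off first, then take the aluminium print plate out of it and stand it upright on its lower long edge on the cooler's rubber pad, broad side to the blower, without dropping it. When the plate stands there by itself, switch the cooler's fan on. Leave the heater off and the other things on the bench where they are.

Things in the scene. Friction and masses are not known exactly. Their poses are not given: they have to be found in the camera images.
- warmer: plate warmer: fixed white machine on a base 250 x 280 x 15 mm (x, y, z), with a leaning cradle under a canopy, and beside them a grey switch box (90 x 76 mm, top 52 mm above the table, at x = -20, y = 95 mm). Origin at table height, 20 mm nearer the robot side than the middle of the base; x axis from its robot side to its far side, z up
- warmer_cradle (a point): where the middle of the plate's lower edge rests in the cradle, 55 mm above the table; axes as the warmer's. The plate leans 0.45 rad (26 deg), top towards the robot side, against a support 50 mm high along its robot-side face; above that both faces are free
- warmer_canopy (a point): middle of the canopy's underside, 232 mm above the table; it is 80 (x) by 150 mm (y), 29 mm thick, on two posts at its far edge. It leaves no room for a gripper pointing straight down at the plate: take the plate with the tool leaning as the plate does, coming from the robot side
- cooler: air cooler: fixed white machine, same base and axes as the warmer. Rubber pad at x = -10, y = -45 mm; behind it (x = 78 to 130, y = -130 to 40 mm) a low blower 75 mm high, 83 mm at its two black caps, its grille facing the pad; grey switch box (90 x 76 mm, top 52 mm above the table) at x = -20, y = 95 mm
- cooler_pad (a point): middle of the top face of the cooler's black rubber pad, 72 mm (x) by 190 mm (y), 20 mm above the table; axes as the cooler's
- plate: loose aluminium print plate, 16 mm thick (x), 130 mm long (y), 110 mm high (z), about 0.45 kg, with a thin brown lattice print on its far (+x) face, up to 65 mm from the lower edge. Origin in the middle of its lower long edge; z runs up along the plate, x is square to its broad faces. At the start it leans in the warmer
- plate_top (a point): middle of the plate's upper long edge, 110 mm along z from its origin; axes as the plate's
- heater_switch (a joint): handle of the warmer's heater switch, on at the start. Value = lean of the handle in rad: +0.6 (stop) leans to the machine's far side, to the end of the grey box with a small clear dome = on; 0 upright; -0.6 (stop) leans to its robot side = off. The handle is heavy (0.3 kg) and drops over centre to the nearer stop; about 2 N at the bar moves it.
- heater_switch_bar (a point): middle of the black cross bar (18 mm thick, 84 mm long, along the machine's y axis) of the heater switch handle. Two thin steel arms 60 mm apart carry it, 90 mm from the hinge line; between them the space under the bar is open. Its middle is 129 mm above the table at either stop, 145 mm when upright.
- heater_switch_hinge (a point): hinge of the heater switch, 55 mm above the table; axes as the warmer's, the hinge line is y
- fan_switch (a joint): handle of the cooler's fan switch, off at the start. Value = lean of the handle in rad: +0.6 (stop) leans to the machine's far side, to the end of the grey box with a small clear dome = on; 0 upright; -0.6 (stop) leans to its robot side = off. The handle is heavy (0.3 kg) and drops over centre to the nearer stop; about 2 N at the bar moves it.
- fan_switch_bar (a point): middle of the black cross bar (18 mm thick, 84 mm long, along the machine's y axis) of the fan switch handle. Two thin steel arms 60 mm apart carry it, 90 mm from the hinge line; between them the space under the bar is open. Its middle is 129 mm above the table at either stop, 145 mm when upright.
- fan_switch_hinge (a point): hinge of the fan switch, 55 mm above the table; axes as the cooler's, the hinge line is y
- can: slim steel can, 36 mm across, 100 mm tall, between the two machines; bystander, origin under its middle
- beaker: open glass beaker, 72 mm across, 90 mm tall; bystander, origin under its middle
- spatula: spatula, 190 mm, lying on the table near the robot; bystander, origin under its middle
- driver: screwdriver, 180 mm, lying on the table; bystander, origin under its middle
- mouse: black computer mouse, 105 x 60 x 34 mm; bystander, origin under its middle
- dishes: stack of clear dishes, 90 mm across, 34 mm tall; bystander, origin under its middle
Things that resemble listed ones, but are neither listed nor needed, are in the scene too. Several things have the shape of the plate; the one meant has the colours described above.

How it is judged:
By the outcome, as a careful person would: the job done as asked, in the order asked, and still so for the second after the job is handed in, with the robot touching nothing.
It also fails if it takes over 64 s, if anything falls off the work surface, if the arm or the gripper's body presses on something with over 40 N, if the wrist force passes 120 N, or if a joint passes its speed limit or range.

ROBOT

A 6-joint arm with a two-finger parallel gripper is mounted at the origin on the work surface. World frame = base frame: x ahead of the robot, y to its left, z up, the work surface at z = 0. Lengths are in mm, angles in rad, forces in N, time in s.
With the tool pointing down it reaches from about 275 to 750 mm from the base axis. Payload 10.2 kg.
Tool frame: the origin (TCP) lies between the finger pads; the fingertips stand ctrl.tips_ahead ahead of it and the grasp point (between the pads) lies 8 mm behind it (ctrl.tips_ahead is the distance from the TCP to the fingertips, in mm); z points along the fingers, y is the direction in which the jaws open and shut (so a half turn about z gives the same grasp; the last joint's range is limited). The gripper opens to 85 mm and grips with 20 to 120 N. Pads are 22 mm wide; open, the fingers measure 114 mm over their backs; the gripper's body (76 mm by 85 mm) begins 54 mm behind the grasp point. The pads swing forward as they close: fully open they stand 13 mm farther back than shut.
Start: joints at [-1.327, 0.313, 1.498, -0, 1.331, -0.223], TCP at [236.255, -468.844, 242.294] pointing down, gripper open.
Joint ranges: [-2.94, 2.94], [-0.97, 2.17], [0.19, 2.56], [-1.23, 4.37], [0.02, 3.11], [-2.88, 2.88]. Speed limits (rad/s): [2.39, 2.39, 3.01, 3.14, 3.14, 3.14].

INTERFACE

Orientations are given as a unit quaternion [w, x, y, z].
In Python, from rig import ctrl gives the robot as it stands. The module is installed in compiled form; this text tells all that it offers.
- The arm moves only by the tool move_arm, never from a script. Its argument "motion" is a list of rows, each an object with "offset": the shift along the tool's x, y, z in m, a list of three; "angular": the turn, a rotation vector about the tool's x, y, z in degrees, a list of three; "jaw": the finger opening in m, from 0 to 0.0854. In form: [{"offset": [tx, ty, tz], "angular": [ax, ay, az], "jaw": jaw}, ...]. A call has 1 to 5 rows; each row is the pose to reach, as a shift and turn from the pose commanded when the call began, along the tool's axes at that moment; what a row does not reach only later rows make up. A row lasts 1/8 s, in which the tool goes at most 62.5 mm and 10.7 degrees, less where a joint would pass 70% of its speed; a pose out of reach is approached as far as the arm can. A call with a gripper value outside its range is refused whole. The fingers move at their own pace and stop on an object; "squeeze" is the grip in N (left out, the last holds). Time passes only in rows, so rows that repeat a pose let the fingers close. It gives the time, the measured TCP pose, the force and the opening at its end, in the units of the state.
- ctrl.sense(): the state, without advancing time (a new reading comes with each control period).
- ctrl.capture(name): name is "side" or "top" or "wrist"; returns a dict with "img" (480x640x3 uint8, red, green, blue), "intrinsics" (3x3 intrinsics, pixels), "rvec" (rotation vector, rad) and "tvec" (3), from world to camera coordinates, as OpenCV has them. Camera axes: x right, y down, z forward; pixel columns grow to the right and rows downward; lengths in mm; the calibration is good to about 2 mm. The wrist camera is an equidistant fisheye: a pixel r from the principal point sees the ray r / f radians off the axis. A picture is of the moment at which its call begins. There is no depth.
- ctrl.finish_job(): hands the job in, once; it reports no verdict.
The state is a dict: "time_s": time; "joints": joint angles; "dq": joint speeds; "tau": joint torques, N m; "eef_pos": TCP position; "ee_rot": TCP orientation; "force": force on the tool from outside, world axes, zero at the start; "wrist_torque": the same for the moment, N m; "grip_width": opening from 0.0 (shut) to 1.0 (fully open).
Only numpy, scipy, OpenCV 4.12 (cv2) and the standard library are available. Lean on these libraries where they do the work, as an engineer would, in place of code of your own. Each camera call takes 0.05 s, during which the arm holds its last target. There are 200 camera calls.

## Working session

There is one attempt and no reset: what is moved stays moved. The work goes in short steps, Python scripts to look and compute and a tool call to move; the robot and the scene stay as the last step left them, time stands still between calls to the robot, and variables do not carry over. Pictures are saved under pics/ and viewed, about 8 in all and at most 12, crops included, and the job is handed in when it is done.

Besides the shell and the picture viewer there is one more tool, called after ">>>" as name(argument=value, ...), one argument or row to a line, values as JSON. move_arm: Moves the arm, as the interface text tells. Its arguments: {"type":"object","properties":{"motion":{"type":"array","items":{"type":"object","properties":{"offset":{"type":"array","items":{"type":"number"}},"angular":{"type":"array","items":{"type":"number"}},"jaw":{"type":"number"}}}},"squeeze":{"type":"number"}},"required":["motion"]}

```bash
mkdir -p pics
cat > h.py <<'E'
import numpy as np, cv2
from rig import ctrl
from scipy.spatial.transform import Rotation as R
def cap(n,f=None):
    c=ctrl.capture(n)
    if f: cv2.imwrite(f'pics/{f}.png',c['img'][:,:,::-1])
    np.savez(f'/tmp/{n}.npz',**c); return c
def ray(c,u,v):
    Rm=cv2.Rodrigues(np.array(c['rvec'],float))[0];K=np.array(c['intrinsics']);t=np.array(c['tvec'],float).ravel()
    d=np.linalg.inv(K)@[u,v,1]; return -Rm.T@t, Rm.T@d
def onz(c,u,v,z):
    o,d=ray(c,u,v); return o+d*(z-o[2])/d[2]
def proj(c,p):
    return cv2.projectPoints(np.array(p,float).reshape(-1,3),np.array(c['rvec'],float),np.array(c['tvec'],float),np.array(c['intrinsics'],float),None)[0].reshape(-1,2)
E
python3 - <<'E'
from h import *
for n in ('top','side'):
    c=cap(n,n+'0'); print(n,ray(c,320,240),c['intrinsics'][0][0])
s=ctrl.sense();print(s,ctrl.tips_ahead)
E
```

```text
top (array([ 235.81209575,   97.08788304, 1330.89382604]), array([ 0.17859293,  0.01254621, -0.98388272])) 452.3911102086048
side (array([  23.02077443,  963.10485921, 1314.58775503]), array([ 0.30931767, -0.55984952, -0.7688125 ])) 449.14485676794186
{'time_s': 0.1, 'joints': array([-1.32739797e+00,  3.13356004e-01,  1.49832367e+00,  2.75261930e-05,
        1.33104086e+00, -2.23406546e-01]), 'dq': array([ 0.00049342, -0.00103915, -0.00476693, -0.00049304,  0.00035247,
        0.00030381]), 'tau': array([ 1.55330756e-03, -4.12903512e+01, -2.60140264e+01, -2.01218827e-04,
        3.07578826e-03, -1.07661805e-06]), 'eef_pos': array([ 236.20785939, -468.62227284,  241.8258675 ]), 'ee_rot': array([-5.64049052e-04,  9.72885681e-01,  2.31285826e-01,  7.72987191e-06]), 'force': array([ 0.61749835, -0.86979247, -0.70724915]), 'wrist_torque': array([-0.06362733,  0.00845451,  0.00570295]), 'grip_width': 1.0022710065298097} 11.0
```

View pics/top0.png

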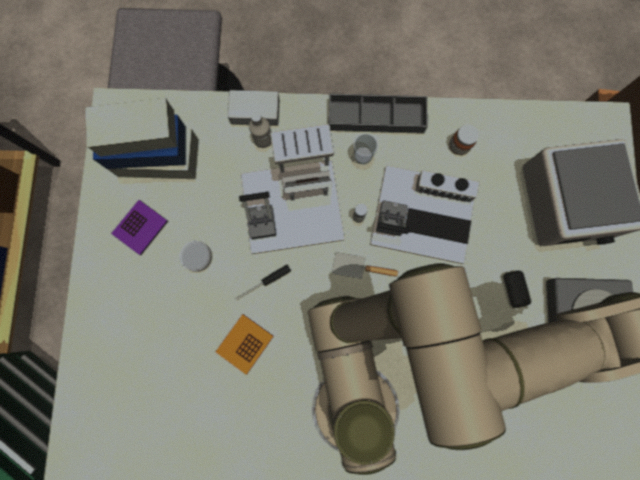

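View pics/side0.png

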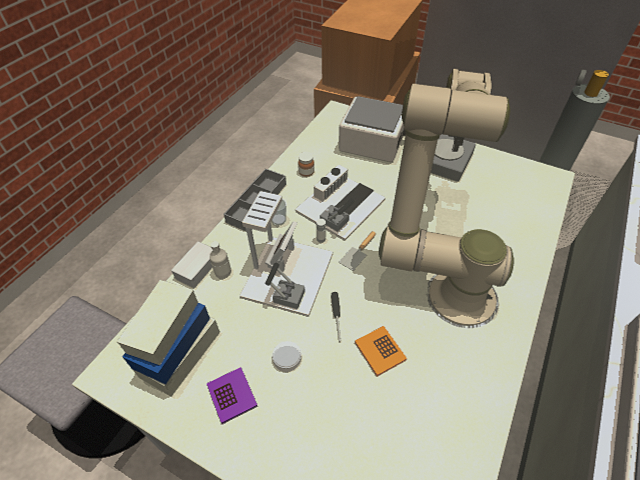

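Top view: warmer on the left (base approx (241–343, 165–252)), cooler on the right (approx (371–478, 168–262)). The heater bar is at (255,196) and the fan box at (393,215). Next I'm enlarging this area.

Run:
```python
from h import *
i=cv2.imread('pics/top0.png')[110:275,225:490]
cv2.imwrite('pics/c1.png',cv2.resize(i,None,fx=3,fy=3,interpolation=cv2.INTER_CUBIC))
```

```text
(no output)
```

View pics/c1.png

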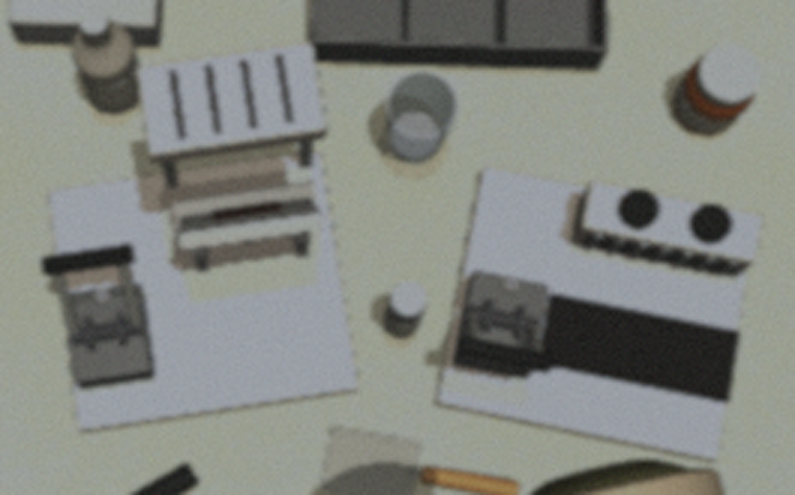

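Crop: warmer base corners at crop px (80,431), (357,388) and (49,192). Cooler corners are (437,403), (716,459), (482,170) and (760,217). Heater bar centre is about (88,259), leaning far (on); the fan bar is hidden near (495,360), leaning near (off).

```bash
cat >> h.py <<'E'
def fit(loc,w):
    loc=np.array(loc,float);w=np.array(w)[:,:2]
    a=loc-loc.mean(0);b=w-w.mean(0)
    th=np.arctan2((a[:,0]*b[:,1]-a[:,1]*b[:,0]).sum(),(a*b).sum())
    r=np.array([[np.cos(th),-np.sin(th)],[np.sin(th),np.cos(th)]])
    o=w.mean(0)-r@loc.mean(0); print('res',np.round(w-(loc@r.T+o),1).tolist())
    return o,th
def W(o,th,p):
    p=np.array(p,float).reshape(-1,3);c,s=np.cos(th),np.sin(th)
    return np.c_[o[0]+c*p[:,0]-s*p[:,1],o[1]+s*p[:,0]+c*p[:,1],p[:,2]]
E
python3 - <<'E'
from h import *
c=dict(np.load('/tmp/top.npz'))
s=dict(np.load('/tmp/side.npz'))
f=lambda q,z:[onz(c,225+(u+.5)/3-.5,110+(v+.5)/3-.5,z) for u,v in q]
w=fit([(-105,140),(-105,-140),(145,140)],f([(80,431),(357,388),(49,192)],15))
k=fit([(-105,140),(-105,-140),(145,140),(145,-140)],f([(437,403),(716,459),(482,170),(760,217)],15))
print('w',w,'k',k)
# pad check
print('pad',f([(737,332),(728,400)],20),W(*k,[(26,-140,20),(-46,-140,20)]))
# hinge->bar: hinge local (-20,95)
sl=90*np.sin(.6)
for n,m,q in(('heater',w,[(-20+sl,95,129),(-20,95,55)]),('fan',k,[(-20-sl,95,129),(-20,95,55)])): 
    P=W(*m,q);print(n,P.round(1).tolist());print('crop',((proj(c,P)-[225,110])*3).round(0).tolist(),'side',proj(s,P).round(0).tolist())
ol=cv2.imread('pics/side0.png')
for m in(w,k):
  for p in [(-105,140,15),(-105,-140,15),(145,140,15),(145,-140,15)]:
    cv2.circle(ol,tuple(int(x*4) for x in proj(s,W(*m,p))[0]),6,(0,0,255),-1,shift=2)
def dot(P,col):
    for q in proj(s,P): cv2.circle(ol,tuple(int(x*4) for x in q),6,col,-1,shift=2)
dot(W(*w,[(-20+sl,95+e,129) for e in(-42,0,42)]),(0,255,0));dot(W(*k,[(-20-sl,95+e,129) for e in(-42,0,42)]),(0,255,0))
np.savez('m.npz',wo=w[0],wt=w[1],ko=k[0],kt=k[1])
cv2.imwrite('pics/c2.png',cv2.resize(ol[140:320,215:415],None,fx=3.3,fy=3.3,interpolation=cv2.INTER_CUBIC))
E
```

```text
res [[0.9, -1.5], [0.7, 3.3], [-1.6, -1.8]]
res [[0.8, 0.5], [1.2, 3.3], [-4.3, 0.4], [2.3, -4.2]]
w (array([556.60597971, 197.6235621 ]), np.float64(0.18482318113436025)) k (array([ 546.2164698 , -191.29944951]), np.float64(-0.17065422402253924))
pad [array([ 546.84923882, -330.23546377,   20.        ]), array([ 478.19781475, -319.67517869,   20.        ])] [[ 548.06299564 -333.68129647   20.        ]
 [ 477.1088768  -321.45374483   20.        ]]
heater [[569.4, 296.7, 129.0], [519.5, 287.3, 55.0]]
crop [[88.0, 260.0], [106.0, 331.0]] side [[272.0, 274.0], [288.0, 290.0]]
fan [[492.6, -85.7, 129.0], [542.6, -94.3, 55.0]]
crop [[505.0, 355.0], [503.0, 320.0]] side [[346.0, 206.0], [334.0, 214.0]]
```

View pics/c2.png

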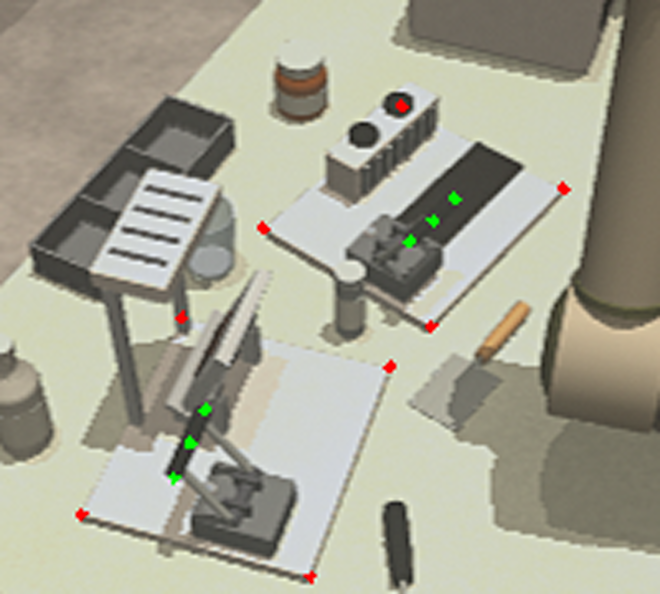

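The base fit agrees across both views: predicted heater bar and base corners land on the real ones in the side image. The plate's top edge is at about crop (178–320, 238) in the top view. Now I compute cradle/canopy and plan moves.

```bash
cat >> h.py <<'E'
try:
    M=np.load('m.npz');w=(M['wo'],float(M['wt']));k=(M['ko'],float(M['kt']))
except Exception: pass
def inv(m,p):
    c,s=np.cos(m[1]),np.sin(m[1]);d=np.array(p)[:2]-m[0];return np.array([c*d[0]+s*d[1],-s*d[0]+c*d[1]])
def ori(m,lean=0.,extra=0.):  # tool z down leaning; tool x=machine y, jaw=machine x
    y=[np.cos(lean),0,np.sin(lean)];z=[np.sin(lean),0,-np.cos(lean)]
    return R.from_euler('z',m[1]+extra)*R.from_matrix(np.c_[[0,1,0],y,z])
def cur():
    s=ctrl.sense();q=s['ee_rot'];return s['eef_pos'],R.from_quat([q[1],q[2],q[3],q[0]])
def plan(targets,start=None):
    p,r=start or cur()
    for P,Q in targets:
        P=np.array(P,float).ravel()
        print('off',(r.inv().apply(P-p)/1000).round(4).tolist(),'ang',(r.inv()*Q).as_rotvec(degrees=True).round(1).tolist(),'->',P.round(0).tolist());p,r=P,Q
E
python3 - <<'E'
from h import *
c=dict(np.load('/tmp/top.npz'))
f=lambda q,z:[inv(w,onz(c,225+(u+.5)/3-.5,110+(v+.5)/3-.5,z)).round(1).tolist() for u,v in q]
print('canopy',f([(140,70),(312,44),(326,128),(152,155)],261))
print('plate top edge near z150',f([(180,247),(318,226)],150.5),'far',f([(178,236),(318,213)],157.5))
# bottle/dome
print('bottle',inv(w,onz(c,225+35,110+30,0)))
H=lambda x,y,z:W(*w,(x,y,z))
d=ori(w)
plan([((400,0,330),d),(H(-20,105,330),d),(H(75,103,300),d),(H(75,103,122),d),(H(-22,103,125),d),(H(-22,103,300),d)])
E
```

```text
canopy [[147.9, 17.0], [148.7, -128.7], [73.7, -128.7], [72.5, 17.1]]
plate top edge near z150 [[24.5, 9.9], [24.9, -116.1]] far [[32.8, 9.9], [34.7, -117.5]]
bottle [247.9565972   68.79673577]
off [0.3572, -0.3449, -0.0877] ang [-0.0, -0.1, -73.8] -> [400.0, 0.0, 330.0]
off [0.2705, 0.1703, 0.0] ang [0.0, 0.0, 0.0] -> [518.0, 297.0, 330.0]
off [-0.002, 0.095, 0.03] ang [0.0, 0.0, 0.0] -> [611.0, 313.0, 300.0]
off [0.0, 0.0, 0.178] ang [0.0, 0.0, 0.0] -> [611.0, 313.0, 122.0]
off [0.0, -0.097, -0.003] ang [0.0, 0.0, 0.0] -> [516.0, 295.0, 125.0]
off [0.0, 0.0, -0.175] ang [0.0, 0.0, 0.0] -> [516.0, 295.0, 300.0]
```

```bash
cat >> h.py <<'E'
def plan(targets,start=None,mx=250,ma=45):
    p,r=start or cur()
    for P,Q in targets:
        P=np.array(P,float).ravel();rv=(r.inv()*Q).as_rotvec()
        n=max(1,int(np.ceil(max(np.linalg.norm(P-p)/mx,np.degrees(np.linalg.norm(rv))/ma))))
        p0,r0=p,r
        for i in range(1,n+1):
            P1=p0+(P-p0)*i/n;Q1=r0*R.from_rotvec(rv*i/n)
            print('off',(r.inv().apply(P1-p)/1000).round(3).tolist(),'ang',(r.inv()*Q1).as_rotvec(degrees=True).round(1).tolist(),'->',P1.round(0).tolist(),round(np.linalg.norm(P1-p)));p,r=P1,Q1
E
python3 - <<'E'
from h import *
H=lambda x,y,z:W(*w,(x,y,z))
d=ori(w)
plan([((400,0,330),d),(H(-20,105,330),d),(H(75,103,300),d),(H(75,103,122),d),(H(-18,103,125),d),(H(-18,103,300),d)])
E
```

```text
off [0.119, -0.115, -0.029] ang [-0.0, -0.0, -24.6] -> [291.0, -312.0, 271.0] 168
off [0.156, -0.055, -0.029] ang [-0.0, -0.0, -24.6] -> [345.0, -156.0, 301.0] 168
off [0.165, 0.015, -0.029] ang [-0.0, -0.0, -24.6] -> [400.0, 0.0, 330.0] 168
off [0.135, 0.085, 0.0] ang [0.0, -0.0, 0.0] -> [459.0, 149.0, 330.0] 160
off [0.135, 0.085, 0.0] ang [0.0, -0.0, 0.0] -> [518.0, 297.0, 330.0] 160
off [-0.002, 0.095, 0.03] ang [0.0, 0.0, 0.0] -> [611.0, 313.0, 300.0] 100
off [0.0, 0.0, 0.178] ang [0.0, 0.0, 0.0] -> [611.0, 313.0, 122.0] 178
off [0.0, -0.093, -0.003] ang [0.0, 0.0, 0.0] -> [520.0, 296.0, 125.0] 93
off [0.0, 0.0, -0.175] ang [0.0, 0.0, 0.0] -> [520.0, 296.0, 300.0] 175
```

>>> move_arm(
  motion=[
    {"offset": [0.04, -0.038, -0.01], "angular": [0, 0, -8], "jaw": 0},
    {"offset": [0.08, -0.077, -0.02], "angular": [0, 0, -16], "jaw": 0},
    {"offset": [0.119, -0.115, -0.029], "angular": [0, 0, -24.6], "jaw": 0},
    {"offset": [0.119, -0.115, -0.029], "angular": [0, 0, -24.6], "jaw": 0},
  ],
)

```text
time_s: 0.6
eef_pos: [291.6, -310.3, 272.1]
ee_rot: [0.001, 0.9, 0.435, 0.0]
force: [-0.2, -0.2, -0.4]
grip_width: 0.141
```

>>> move_arm(
  motion=[
    {"offset": [0.052, -0.018, -0.01], "angular": [0, 0, -8], "jaw": 0},
    {"offset": [0.104, -0.037, -0.02], "angular": [0, 0, -16], "jaw": 0},
    {"offset": [0.156, -0.055, -0.029], "angular": [0, 0, -24.6], "jaw": 0},
    {"offset": [0.156, -0.055, -0.029], "angular": [0, 0, -24.6], "jaw": 0},
  ],
)

```text
time_s: 1.1
eef_pos: [346.1, -154.6, 300.8]
ee_rot: [0.001, 0.787, 0.617, 0.0]
force: [-0.5, -0.8, 0.1]
grip_width: 0.0
```

>>> move_arm(
  motion=[
    {"offset": [0.055, 0.005, -0.01], "angular": [0, 0, -8], "jaw": 0},
    {"offset": [0.11, 0.01, -0.02], "angular": [0, 0, -16], "jaw": 0},
    {"offset": [0.165, 0.015, -0.029], "angular": [0, 0, -24.6], "jaw": 0},
    {"offset": [0.165, 0.015, -0.029], "angular": [0, 0, -24.6], "jaw": 0},
  ],
)

```text
time_s: 1.6
eef_pos: [400.8, 1.5, 329.3]
ee_rot: [-0.0, 0.638, 0.77, 0.0]
force: [0.2, -0.3, -0.5]
grip_width: -0.002
```

>>> move_arm(
  motion=[
    {"offset": [0.054, 0.034, 0], "angular": [0, 0, 0], "jaw": 0},
    {"offset": [0.108, 0.068, 0], "angular": [0, 0, 0], "jaw": 0},
    {"offset": [0.162, 0.102, 0], "angular": [0, 0, 0], "jaw": 0},
    {"offset": [0.216, 0.136, 0], "angular": [0, 0, 0], "jaw": 0},
    {"offset": [0.27, 0.17, 0], "angular": [0, 0, 0], "jaw": 0},
  ],
)

```text
time_s: 2.22
eef_pos: [517.1, 290.2, 328.3]
ee_rot: [0.0, 0.641, 0.768, -0.001]
force: [1.1, 0.0, 0.6]
grip_width: -0.001
```

Works well. Replan from the current pose for the switch pull.

Run:
```python
from h import *
H=lambda x,y,z:W(*w,(x,y,z))
d=ori(w)
plan([(H(75,103,300),d),(H(75,103,122),d),(H(-18,103,125),d),(H(-18,103,300),d)])
```

```text
off [0.005, 0.097, 0.028] ang [-0.1, 0.0, -0.3] -> [611.0, 313.0, 300.0] 101
off [0.0, 0.0, 0.178] ang [-0.0, 0.0, -0.0] -> [611.0, 313.0, 122.0] 178
off [0.0, -0.093, -0.003] ang [-0.0, -0.0, 0.0] -> [520.0, 296.0, 125.0] 93
off [-0.0, 0.0, -0.175] ang [0.0, 0.0, 0.0] -> [520.0, 296.0, 300.0] 175
```

>>> move_arm(
  motion=[
    {"offset": [0, 0.048, 0.015], "angular": [0, 0, 0], "jaw": 0},
    {"offset": [-0.002, 0.095, 0.03], "angular": [0, 0, 0], "jaw": 0},
    {"offset": [-0.002, 0.095, 0.03], "angular": [0, 0, 0], "jaw": 0},
  ],
)

```text
time_s: 2.6
eef_pos: [612.1, 302.9, 293.2]
ee_rot: [-0.002, 0.641, 0.767, -0.003]
force: [-1.4, 0.2, 0.1]
grip_width: 0.0
```

>>> move_arm(
  motion=[
    {"offset": [0, 0, 0.045], "angular": [0, 0, 0], "jaw": 0},
    {"offset": [0, 0, 0.09], "angular": [0, 0, 0], "jaw": 0},
    {"offset": [0, 0, 0.135], "angular": [0, 0, 0], "jaw": 0},
    {"offset": [0, 0, 0.178], "angular": [0, 0, 0], "jaw": 0},
    {"offset": [0, 0, 0.178], "angular": [0, 0, 0], "jaw": 0},
  ],
)

```text
time_s: 3.22
eef_pos: [608.0, 303.8, 118.8]
ee_rot: [-0.002, 0.64, 0.768, -0.003]
force: [0.0, -0.1, 1.1]
grip_width: -0.0
```

>>> move_arm(
  motion=[
    {"offset": [0, -0.018, 0], "angular": [0, 0, 0], "jaw": 0},
    {"offset": [0, -0.028, 0], "angular": [0, 0, 0], "jaw": 0},
    {"offset": [0, -0.038, 0], "angular": [0, 0, 0], "jaw": 0},
    {"offset": [0, -0.048, 0], "angular": [0, 0, 0], "jaw": 0},
  ],
)

```text
time_s: 3.72
eef_pos: [561.3, 296.8, 121.9]
ee_rot: [0.0, 0.639, 0.769, 0.0]
force: [1.4, -0.8, 1.2]
grip_width: -0.001
```

>>> move_arm(
  motion=[
    {"offset": [0, -0.01, 0], "angular": [0, 0, 0], "jaw": 0},
    {"offset": [0, -0.02, 0], "angular": [0, 0, 0], "jaw": 0},
    {"offset": [0, -0.03, 0], "angular": [0, 0, 0], "jaw": 0},
    {"offset": [0, -0.04, 0], "angular": [0, 0, 0], "jaw": 0},
    {"offset": [0, -0.048, 0], "angular": [0, 0, 0], "jaw": 0},
  ],
)

```text
time_s: 4.35
eef_pos: [513.5, 288.1, 120.9]
ee_rot: [-0.0, 0.639, 0.769, -0.001]
force: [-0.3, 0.8, -0.2]
grip_width: 0.007
```

>>> move_arm(
  motion=[
    {"offset": [0, 0, 0], "angular": [0, 0, 0], "jaw": 0},
    {"offset": [0, 0.01, 0], "angular": [0, 0, 0], "jaw": 0},
  ],
)

```text
time_s: 4.6
eef_pos: [524.6, 290.2, 121.3]
ee_rot: [-0.0, 0.639, 0.769, -0.0]
force: [0.4, 0.2, -0.5]
grip_width: 0.0
```

Run:
```python
from h import *
c=cap('side')
s=cap('wrist','wr1')
print(ctrl.sense()['eef_pos'],inv(w,ctrl.sense()['eef_pos']))
a=cv2.resize(c['img'][170:320,215:365,::-1],(480,480),interpolation=cv2.INTER_CUBIC)
b=cv2.resize(s['img'][:,:,::-1],(320,240))
b=np.vstack([b,np.zeros((240,320,3),np.uint8)])
cv2.imwrite('pics/c3.png',np.hstack([a,b]))
```

```text
[525.58821957 290.16673966 121.15207349] [-13.48257695  96.66727096]
```

View pics/c3.png

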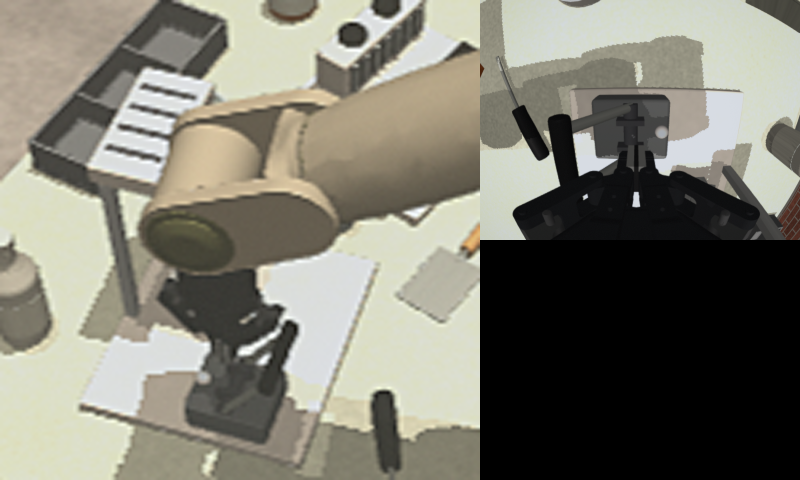

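Run:
```python
from h import *
H=lambda x,y,z:W(*w,(x,y,z))
L=ori(w,.45)
P=lambda s:H(77-np.sin(.45)*s,-54,55+np.cos(.45)*s)
plan([(H(-13,95,290),ori(w)),(P(250),L),(P(175),L)],ma=40)
```

```text
off [-0.002, 0.001, -0.169] ang [0.0, -0.0, -0.1] -> [526.0, 289.0, 290.0] 169
off [-0.149, -0.019, 0.01] ang [-25.8, -0.0, 0.0] -> [535.0, 139.0, 280.0] 150
off [0.0, -0.0, 0.075] ang [-0.0, -0.0, 0.0] -> [567.0, 145.0, 213.0] 75
```

>>> move_arm(
  motion=[
    {"offset": [-0.002, 0.001, -0.056], "angular": [0, 0, 0], "jaw": 0},
    {"offset": [-0.002, 0.001, -0.112], "angular": [0, 0, 0], "jaw": 0},
    {"offset": [-0.002, 0.001, -0.169], "angular": [0, 0, 0], "jaw": 0},
    {"offset": [-0.002, 0.001, -0.169], "angular": [0, 0, 0], "jaw": 0},
  ],
)

```text
time_s: 5.2
eef_pos: [527.1, 288.8, 294.9]
ee_rot: [0.002, 0.639, 0.769, 0.004]
force: [0.5, 0.2, -0.0]
grip_width: 0.0
```

>>> move_arm(
  motion=[
    {"offset": [-0.05, -0.007, 0.003], "angular": [-8.6, 0, 0], "jaw": 0.05},
    {"offset": [-0.1, -0.013, 0.007], "angular": [-17.2, 0, 0], "jaw": 0.05},
    {"offset": [-0.149, -0.019, 0.01], "angular": [-25.8, 0, 0], "jaw": 0.05},
    {"offset": [-0.149, -0.019, 0.01], "angular": [-25.8, 0, 0], "jaw": 0.05},
  ],
)

```text
time_s: 5.7
eef_pos: [532.8, 135.6, 278.2]
ee_rot: [0.142, 0.625, 0.749, 0.17]
force: [0.6, 0.6, 1.0]
grip_width: 0.588
```

>>> move_arm(
  motion=[
    {"offset": [0, 0, 0.025], "angular": [0, 0, 0], "jaw": 0.05},
    {"offset": [0, 0, 0.05], "angular": [0, 0, 0], "jaw": 0.05},
    {"offset": [0, 0, 0.05], "angular": [0, 0, 0], "jaw": 0.05},
    {"offset": [0, 0, 0.05], "angular": [0, 0, 0], "jaw": 0.05},
  ],
)

```text
time_s: 6.2
eef_pos: [555.9, 142.8, 236.0]
ee_rot: [0.143, 0.623, 0.75, 0.172]
force: [-0.9, -0.3, 1.0]
grip_width: 0.586
```

Run:
```python
from h import *
s=cap('wrist','wr2'); print(ctrl.sense()['eef_pos'],ctrl.sense()['ee_rot'],inv(w,ctrl.sense()['eef_pos']))
print(s['intrinsics'])
cv2.imwrite('pics/wr2.png',s['img'][:,:,::-1])
```

```text
[555.93254758 142.70833865 236.27022803] [0.14306642 0.62272537 0.7497472  0.17211697] [-10.75388322 -53.85619066]
[[371.64829954   0.         312.0653184 ]
 [  0.         371.64829954 238.38773603]
 [  0.           0.           1.        ]]
```

View pics/wr2.png

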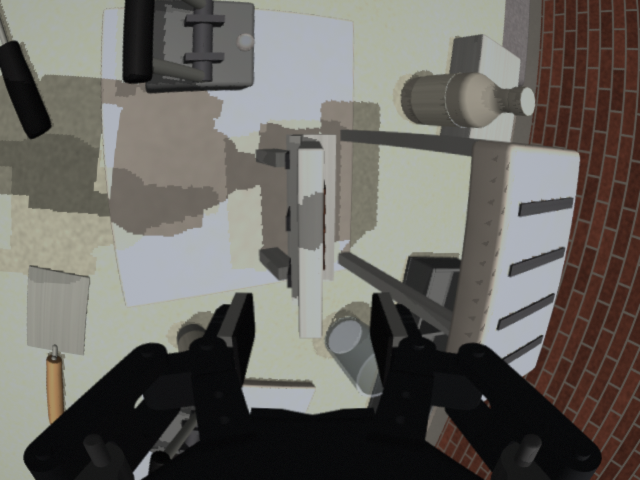

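The wrist view shows the plate's top edge: ends at about (311,143) and (311,338), width from 298 to 324. It sits nearly centred between the fingers.

```bash
cat >> h.py <<'E'
def fray(c,u,v):
    K=np.array(c['intrinsics']);a=(u-K[0,2])/K[0,0];b=(v-K[1,2])/K[1,1];t=np.hypot(a,b)+1e-9
    d=np.array([a/t*np.sin(t),b/t*np.sin(t),np.cos(t)])
    Rm=cv2.Rodrigues(np.array(c['rvec'],float))[0];return -Rm.T@np.array(c['tvec'],float).ravel(),Rm.T@d
E
python3 - <<'E'
from h import *
s=dict(np.load('/tmp/wrist.npz'));p,r=cur()
T=[]
for u,v in [(298.5,143),(323.5,143),(299.5,338),(324,338),(298.5,240),(325,240)]:
    o,d=fray(s,u,v); T.append((r.inv().apply(o-p),r.inv().apply(d)))
print('cam in tool',T[0][0].round(1))
for z in (20,27,30,33,36,39,42):
    q=[o+d*(z-o[2])/d[2] for o,d in T]
    print(z,[x[:2].round(1).tolist() for x in q],'len',round(q[0][0]-q[2][0],1))
    m=np.mean(q,0)
print('expected edge z in tool', )
o=(W(*w,(77,-54,55))[0]-p);print(r.inv().apply(o)-[0,0,110])
E
```

```text
cam in tool [  76.2    0.9 -130.5]
20 [[68.9, -4.6], [68.9, 5.4], [-20.9, -5.1], [-20.9, 6.5], [28.1, -4.9], [28.1, 6.3]] len 89.9
27 [[68.6, -4.9], [68.6, 5.6], [-25.4, -5.4], [-25.4, 6.8], [25.9, -5.2], [25.9, 6.6]] len 94.0
30 [[68.5, -5.0], [68.5, 5.7], [-27.4, -5.5], [-27.4, 6.9], [24.9, -5.3], [24.9, 6.7]] len 95.8
33 [[68.3, -5.1], [68.3, 5.8], [-29.3, -5.6], [-29.3, 7.0], [24.0, -5.4], [24.0, 6.8]] len 97.6
36 [[68.2, -5.2], [68.2, 5.9], [-31.2, -5.8], [-31.2, 7.1], [23.0, -5.5], [23.0, 6.9]] len 99.4
39 [[68.0, -5.3], [68.0, 6.0], [-33.2, -5.9], [-33.2, 7.3], [22.0, -5.7], [22.0, 7.0]] len 101.2
42 [[67.9, -5.4], [67.9, 6.1], [-35.1, -6.0], [-35.1, 7.4], [21.1, -5.8], [21.1, 7.1]] len 103.0
expected edge z in tool
[-8.88477144e-02 -1.20541579e-01  9.13942349e+01]
```

>>> move_arm(
  motion=[
    {"offset": [0, 0.001, 0.04], "angular": [0, 0, 0], "jaw": 0.05},
    {"offset": [0, 0.001, 0.08], "angular": [0, 0, 0], "jaw": 0.05},
    {"offset": [0, 0.001, 0.105], "angular": [0, 0, 0], "jaw": 0.05},
    {"offset": [0, 0.001, 0.12], "angular": [0, 0, 0], "jaw": 0.05},
    {"offset": [0, 0.001, 0.12], "angular": [0, 0, 0], "jaw": 0.05},
  ],
)

```text
time_s: 6.88
eef_pos: [608.0, 152.2, 127.7]
ee_rot: [0.143, 0.623, 0.75, 0.172]
force: [0.1, 0.5, 1.3]
grip_width: 0.586
```

>>> move_arm(
  motion=[
    {"offset": [0, 0, 0], "angular": [0, 0, 0], "jaw": 0.02},
    {"offset": [0, 0, 0], "angular": [0, 0, 0], "jaw": 0.008},
    {"offset": [0, 0, 0], "angular": [0, 0, 0], "jaw": 0.008},
    {"offset": [0, 0, 0], "angular": [0, 0, 0], "jaw": 0.008},
  ],
  squeeze=60,
)

```text
time_s: 7.38
eef_pos: [607.3, 152.0, 128.5]
ee_rot: [0.142, 0.623, 0.75, 0.171]
force: [-9.5, -3.0, 6.7]
grip_width: 0.184
```

>>> move_arm(
  motion=[
    {"offset": [0, 0, -0.02], "angular": [0, 0, 0], "jaw": 0},
    {"offset": [0, 0, -0.04], "angular": [0, 0, 0], "jaw": 0},
    {"offset": [0, 0, -0.07], "angular": [0, 0, 0], "jaw": 0},
    {"offset": [0, 0, -0.1], "angular": [0, 0, 0], "jaw": 0},
    {"offset": [0, 0, -0.13], "angular": [0, 0, 0], "jaw": 0},
  ],
)

```text
time_s: 8.0
eef_pos: [551.2, 141.6, 245.4]
ee_rot: [0.142, 0.623, 0.75, 0.171]
force: [0.5, -0.2, -3.2]
grip_width: 0.18
```

Run:
```python
from h import *
p,r=cur();s=ctrl.sense();print(p,s['force'],s['grip_width'])
K=lambda x,y,z:W(*k,(x,y,z))
H=lambda x,y,z:W(*w,(x,y,z))
d=ori(k)
# tool z: TCP = plate z 80
plan([((480,140,310),ori(w,.45)),((480,20,320),ori(w,0)),(K(-80,-45,300),d),(K(-10,-45,200),d),(K(-10,-45,120),d)],mx=200)
```

```text
[551.24434162 141.64557236 245.42633137] [ 0.45898835 -0.23872824 -3.22282659] 0.17968012563508437
off [0.011, -0.035, -0.089] ang [-0.0, 0.0, -0.0] -> [480.0, 140.0, 310.0] 96
off [-0.118, -0.016, -0.019] ang [25.8, -0.0, -0.0] -> [480.0, 20.0, 320.0] 120
off [-0.117, -0.032, 0.01] ang [0.0, 0.0, 10.2] -> [470.0, -101.0, 310.0] 122
off [-0.121, -0.011, 0.01] ang [0.0, 0.0, 10.2] -> [460.0, -222.0, 300.0] 122
off [-0.0, 0.07, 0.1] ang [-0.0, -0.0, -0.0] -> [529.0, -234.0, 200.0] 122
off [0.0, -0.0, 0.08] ang [0.0, 0.0, 0.0] -> [529.0, -234.0, 120.0] 80
```

>>> move_arm(
  motion=[
    {"offset": [0.004, -0.012, -0.03], "angular": [0, 0, 0], "jaw": 0},
    {"offset": [0.008, -0.024, -0.06], "angular": [0, 0, 0], "jaw": 0},
    {"offset": [0.011, -0.035, -0.089], "angular": [0, 0, 0], "jaw": 0},
    {"offset": [0.011, -0.035, -0.089], "angular": [0, 0, 0], "jaw": 0},
  ],
)

```text
time_s: 8.5
eef_pos: [480.4, 139.8, 311.4]
ee_rot: [0.144, 0.623, 0.75, 0.173]
force: [0.5, -0.4, -3.6]
grip_width: 0.181
```

>>> move_arm(
  motion=[
    {"offset": [-0.03, -0.004, -0.005], "angular": [6.5, 0, 0], "jaw": 0},
    {"offset": [-0.06, -0.008, -0.01], "angular": [13, 0, 0], "jaw": 0},
    {"offset": [-0.09, -0.012, -0.015], "angular": [19.5, 0, 0], "jaw": 0},
    {"offset": [-0.118, -0.016, -0.019], "angular": [25.8, 0, 0], "jaw": 0},
    {"offset": [-0.118, -0.016, -0.019], "angular": [25.8, 0, 0], "jaw": 0},
  ],
)

```text
time_s: 9.12
eef_pos: [481.5, 18.1, 318.4]
ee_rot: [-0.001, 0.64, 0.768, -0.001]
force: [0.3, 0.2, -4.1]
grip_width: 0.179
```

>>> move_arm(
  motion=[
    {"offset": [-0.03, -0.008, 0.002], "angular": [0, 0, 2.5], "jaw": 0},
    {"offset": [-0.06, -0.016, 0.005], "angular": [0, 0, 5], "jaw": 0},
    {"offset": [-0.09, -0.024, 0.007], "angular": [0, 0, 7.5], "jaw": 0},
    {"offset": [-0.117, -0.032, 0.01], "angular": [0, 0, 10.2], "jaw": 0},
    {"offset": [-0.117, -0.032, 0.01], "angular": [0, 0, 10.2], "jaw": 0},
  ],
)

```text
time_s: 9.75
eef_pos: [470.3, -102.0, 308.9]
ee_rot: [-0.0, 0.706, 0.709, 0.0]
force: [0.7, 0.5, -2.3]
grip_width: 0.178
```

>>> move_arm(
  motion=[
    {"offset": [-0.03, -0.003, 0.002], "angular": [0, 0, 2.5], "jaw": 0},
    {"offset": [-0.06, -0.006, 0.005], "angular": [0, 0, 5], "jaw": 0},
    {"offset": [-0.09, -0.009, 0.007], "angular": [0, 0, 7.5], "jaw": 0},
    {"offset": [-0.121, -0.011, 0.01], "angular": [0, 0, 10.2], "jaw": 0},
    {"offset": [-0.121, -0.011, 0.01], "angular": [0, 0, 10.2], "jaw": 0},
  ],
)

```text
time_s: 10.38
eef_pos: [460.3, -222.7, 299.0]
ee_rot: [-0.0, 0.766, 0.643, 0.0]
force: [0.3, 0.5, -4.3]
grip_width: 0.18
```

Run:
```python
from h import *
p,r=cur();s=ctrl.sense();print(p,s['force'],s['grip_width'],s['wrist_torque'])
K=lambda x,y,z:W(*k,(x,y,z))
d=ori(k)
plan([(K(-10,-45,200),d),(K(-10,-45,120),d)],mx=200)
c=cap('side');wr=cap('wrist')
t=cap('top')
a=cv2.resize(c['img'][90:290,260:460,::-1],(400,400),interpolation=cv2.INTER_CUBIC)
b=cv2.resize(wr['img'][:,:,::-1],(400,300));b=np.vstack([b,np.zeros((100,400,3),np.uint8)])
cv2.imwrite('pics/c4.png',np.hstack([a,b]))
```

```text
[ 460.33399838 -222.72132456  298.98101943] [ 0.33277492  0.4553416  -4.2893895 ] 0.1804811930999047 [ 0.03952551 -0.00601584  0.0430532 ]
off [0.001, 0.069, 0.099] ang [-0.0, -0.0, -0.1] -> [529.0, -234.0, 200.0] 121
off [-0.0, -0.0, 0.08] ang [0.0, -0.0, -0.0] -> [529.0, -234.0, 120.0] 80
```

View pics/c4.png

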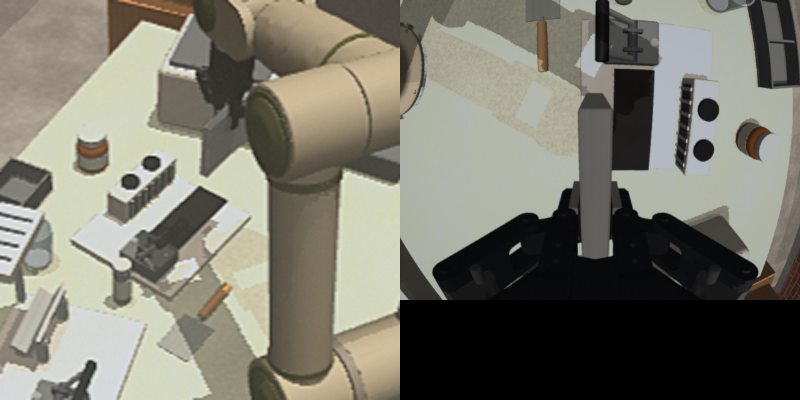

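The plate is gripped upright and parallel to the pad (right half). Lowering it over the pad now.

>>> move_arm(
  motion=[
    {"offset": [0, 0.023, 0.033], "angular": [0, 0, 0], "jaw": 0},
    {"offset": [0, 0.047, 0.067], "angular": [0, 0, 0], "jaw": 0},
    {"offset": [0.001, 0.07, 0.1], "angular": [0, 0, 0], "jaw": 0},
    {"offset": [0.001, 0.07, 0.1], "angular": [0, 0, 0], "jaw": 0},
  ],
)

```text
time_s: 11.02
eef_pos: [529.6, -231.5, 197.1]
ee_rot: [-0.002, 0.764, 0.645, -0.0]
force: [-0.2, 0.5, -3.4]
grip_width: 0.181
```

>>> move_arm(
  motion=[
    {"offset": [0, 0, 0.03], "angular": [0, 0, 0], "jaw": 0},
    {"offset": [0, 0, 0.06], "angular": [0, 0, 0], "jaw": 0},
    {"offset": [0, 0, 0.085], "angular": [0, 0, 0], "jaw": 0},
    {"offset": [0, 0, 0.085], "angular": [0, 0, 0], "jaw": 0},
    {"offset": [0, 0, 0.085], "angular": [0, 0, 0], "jaw": 0},
  ],
)

```text
time_s: 11.65
eef_pos: [530.1, -233.5, 116.7]
ee_rot: [0.001, 0.765, 0.644, 0.0]
force: [-0.0, -0.2, -2.8]
grip_width: 0.178
```

>>> move_arm(
  motion=[
    {"offset": [0, 0, 0.004], "angular": [0, 0, 0], "jaw": 0},
    {"offset": [0, 0, 0.008], "angular": [0, 0, 0], "jaw": 0},
    {"offset": [0, 0, 0.01], "angular": [0, 0, 0], "jaw": 0},
    {"offset": [0, 0, 0.01], "angular": [0, 0, 0], "jaw": 0},
  ],
)

```text
time_s: 12.15
eef_pos: [529.3, -233.4, 104.6]
ee_rot: [-0.0, 0.765, 0.644, -0.0]
force: [0.4, -0.7, -2.9]
grip_width: 0.179
```

Run:
```python
from h import *
p,r=cur();s=ctrl.sense();print(p,inv(k,p),s['force'],s['grip_width'],s['wrist_torque'],s['time_s'])
wr=cap('wrist');c=cap('side')
a=cv2.resize(c['img'][110:260,280:430,::-1],(400,400),interpolation=cv2.INTER_CUBIC)
b=cv2.resize(wr['img'][:,:,::-1],(400,300));b=np.vstack([b,np.zeros((100,400,3),np.uint8)])
cv2.imwrite('pics/c5.png',np.hstack([a,b]))
```

```text
[ 529.31467809 -233.37933158  104.6034128 ] [ -9.50996954 -44.33900672] [ 0.37013    -0.73674195 -2.89776942] 0.1787801537764926 [-0.01919382  0.01293754 -0.04393871] 12.15
```

View pics/c5.png

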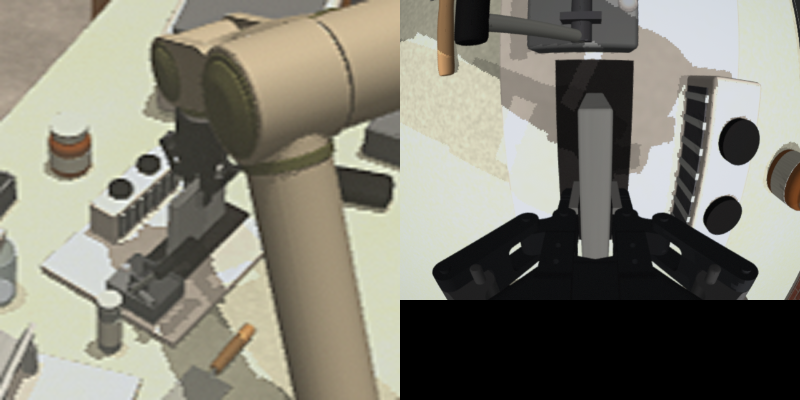

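The plate is centred on the pad in x (wrist half). Now stepping down until contact.

>>> move_arm(
  motion=[
    {"offset": [0, 0, 0.001], "angular": [0, 0, 0], "jaw": 0},
    {"offset": [0, 0, 0.002], "angular": [0, 0, 0], "jaw": 0},
    {"offset": [0, 0, 0.002], "angular": [0, 0, 0], "jaw": 0},
  ],
)

```text
time_s: 12.62
eef_pos: [529.3, -233.3, 102.7]
ee_rot: [-0.0, 0.765, 0.644, -0.0]
force: [-0.5, -0.5, -3.5]
grip_width: 0.182
```

>>> move_arm(
  motion=[
    {"offset": [0, 0, 0.001], "angular": [0, 0, 0], "jaw": 0},
    {"offset": [0, 0, 0.0015], "angular": [0, 0, 0], "jaw": 0},
    {"offset": [0, 0, 0.0015], "angular": [0, 0, 0], "jaw": 0},
  ],
)

```text
time_s: 13.0
eef_pos: [529.4, -233.4, 101.2]
ee_rot: [-0.0, 0.765, 0.644, -0.0]
force: [-0.8, 0.5, -3.3]
grip_width: 0.181
```

>>> move_arm(
  motion=[
    {"offset": [0, 0, 0.001], "angular": [0, 0, 0], "jaw": 0},
    {"offset": [0, 0, 0.001], "angular": [0, 0, 0], "jaw": 0},
    {"offset": [0, 0, 0.001], "angular": [0, 0, 0], "jaw": 0},
  ],
)

```text
time_s: 13.38
eef_pos: [529.5, -233.5, 101.0]
ee_rot: [0.0, 0.765, 0.644, 0.0]
force: [-3.4, 1.9, 5.9]
grip_width: 0.179
```

>>> move_arm(
  motion=[
    {"offset": [0, 0, 0.001], "angular": [0, 0, 0], "jaw": 0},
    {"offset": [0, 0, 0.001], "angular": [0, 0, 0], "jaw": 0},
    {"offset": [0, 0, 0.001], "angular": [0, 0, 0], "jaw": 0},
  ],
)

```text
time_s: 13.75
eef_pos: [529.6, -233.5, 101.0]
ee_rot: [0.001, 0.765, 0.644, 0.0]
force: [-6.0, 3.1, 14.1]
grip_width: 0.178
```

Contact at z≈101. Ease back 1 mm, drop the squeeze, and open gently.

>>> move_arm(
  motion=[
    {"offset": [0, 0, -0.001], "angular": [0, 0, 0], "jaw": 0.012},
    {"offset": [0, 0, -0.001], "angular": [0, 0, 0], "jaw": 0.015},
    {"offset": [0, 0, -0.001], "angular": [0, 0, 0], "jaw": 0.017},
    {"offset": [0, 0, -0.001], "angular": [0, 0, 0], "jaw": 0.019},
    {"offset": [0, 0, -0.001], "angular": [0, 0, 0], "jaw": 0.022},
  ],
  squeeze=20,
)

```text
time_s: 14.38
eef_pos: [529.4, -233.4, 100.1]
ee_rot: [0.0, 0.765, 0.644, 0.0]
force: [0.6, 0.3, -0.2]
grip_width: 0.258
```

Run:
```python
from h import *
s=ctrl.sense();print(s['eef_pos'],s['force'],s['grip_width'])
wr=cap('wrist')
cv2.imwrite('pics/c6.png',wr['img'][130:480,150:500,::-1])
```

```text
[ 529.4402669  -233.41009826  100.10637527] [ 0.64249475  0.31312287 -0.18647618] 0.2579731666764592
```

View pics/c6.png

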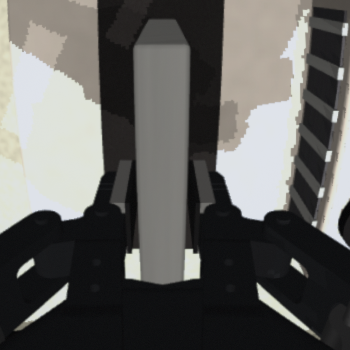

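Plate stands free, with gaps on both sides of it. I'll retreat and go to the fan switch.

Run:
```python
from h import *
K=lambda x,y,z:W(*k,(x,y,z));d=ori(k);p,_=cur()
plan([((p[0],p[1],p[2]+180),d),(K(-112,98,280),d),(K(-112,98,122),d),(K(-24,98,122),d)])
```

```text
off [0.0, -0.0, -0.18] ang [-0.0, -0.0, -0.1] -> [529.0, -233.0, 280.0] 180
off [0.142, -0.103, 0.0] ang [0.0, -0.0, -0.0] -> [452.0, -76.0, 280.0] 175
off [-0.0, 0.0, 0.158] ang [-0.0, -0.0, 0.0] -> [452.0, -76.0, 122.0] 158
off [0.0, 0.088, 0.0] ang [0.0, 0.0, -0.0] -> [539.0, -91.0, 122.0] 88
```

>>> move_arm(
  motion=[
    {"offset": [0, 0, 0], "angular": [0, 0, 0], "jaw": 0.035},
    {"offset": [0, 0, 0], "angular": [0, 0, 0], "jaw": 0.045},
    {"offset": [0, 0, -0.02], "angular": [0, 0, 0], "jaw": 0.045},
    {"offset": [0, 0, -0.05], "angular": [0, 0, 0], "jaw": 0.045},
    {"offset": [0, 0, -0.08], "angular": [0, 0, 0], "jaw": 0.045},
  ],
)

```text
time_s: 15.05
eef_pos: [529.3, -233.3, 181.1]
ee_rot: [-0.0, 0.765, 0.644, -0.0]
force: [-0.1, -0.1, -0.2]
grip_width: 0.523
```

>>> move_arm(
  motion=[
    {"offset": [0, 0, -0.04], "angular": [0, 0, 0], "jaw": 0.045},
    {"offset": [0, 0, -0.08], "angular": [0, 0, 0], "jaw": 0.045},
    {"offset": [0, 0, -0.1], "angular": [0, 0, 0], "jaw": 0.045},
    {"offset": [0, 0, -0.1], "angular": [0, 0, 0], "jaw": 0},
  ],
)

```text
time_s: 15.55
eef_pos: [529.7, -233.6, 281.4]
ee_rot: [0.001, 0.765, 0.644, 0.0]
force: [-0.2, -0.0, 0.4]
grip_width: 0.329
```

Before the fan goes on, confirm that the plate stands by itself.

>>> move_arm(
  motion=[
    {"offset": [0.047, -0.034, 0], "angular": [0, 0, 0], "jaw": 0},
    {"offset": [0.094, -0.068, 0], "angular": [0, 0, 0], "jaw": 0},
    {"offset": [0.142, -0.103, 0], "angular": [0, 0, 0], "jaw": 0},
    {"offset": [0.142, -0.103, 0], "angular": [0, 0, 0], "jaw": 0},
  ],
)

```text
time_s: 16.05
eef_pos: [450.7, -73.2, 279.6]
ee_rot: [-0.001, 0.764, 0.645, -0.0]
force: [-0.6, -1.0, 0.1]
grip_width: 0.007
```

Run:
```python
from h import *
s=ctrl.sense();print(s['eef_pos'],inv(k,s['eef_pos']))
wr=cap('wrist');c=cap('side')
a=cv2.resize(c['img'][130:330,230:430,::-1],(400,400),interpolation=cv2.INTER_CUBIC)
b=cv2.resize(wr['img'][:,:,::-1],(400,300));b=np.vstack([b,np.zeros((100,400,3),np.uint8)])
cv2.imwrite('pics/c7.png',np.hstack([a,b]))
```

```text
[450.6699956  -73.18222538 279.55124156] [-114.21806032  100.17505711]
```

View pics/c7.png

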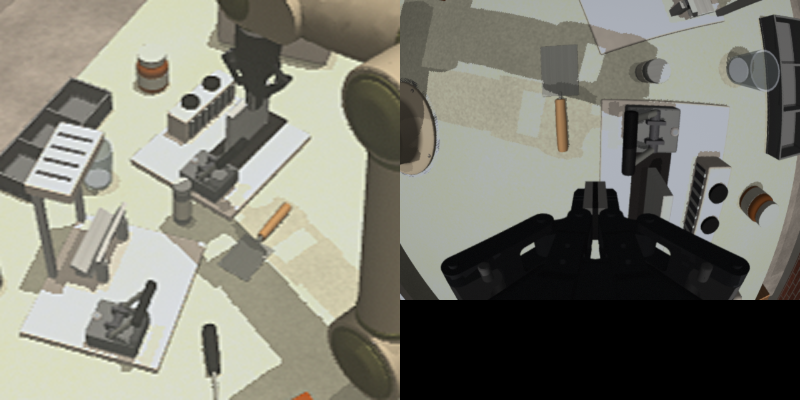

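The plate stands alone on the pad, the heater handle leans to the robot side (off), and bystanders are unmoved. The fan bar shows at wrist px about (368,224); I'm checking that against the plan.

Run:
```python
from h import *
s=dict(np.load('/tmp/wrist.npz'))
for u,v in [(369,178),(367,278),(368,228)]:
    o,d=fray(s,u,v);q=o+d*(129+5-o[2])/d[2];print(q.round(1),inv(k,q).round(1))
```

```text
[500.6 -43.8 134. ] [-70.  137.6]
[ 488.8 -124.7  134. ] [-67.9  55.9]
[494.7 -82.6 134. ] [-69.3  98.3]
```

Bar confirmed at local (-69…-70, 97). Descending and pushing.

>>> move_arm(
  motion=[
    {"offset": [0, 0, 0.04], "angular": [0, 0, 0], "jaw": 0},
    {"offset": [0, 0, 0.08], "angular": [0, 0, 0], "jaw": 0},
    {"offset": [0, 0, 0.12], "angular": [0, 0, 0], "jaw": 0},
    {"offset": [0, 0, 0.158], "angular": [0, 0, 0], "jaw": 0},
    {"offset": [0, 0, 0.158], "angular": [0, 0, 0], "jaw": 0},
  ],
)

```text
time_s: 16.77
eef_pos: [451.1, -76.2, 119.9]
ee_rot: [-0.003, 0.766, 0.643, -0.001]
force: [0.1, -0.0, -0.0]
grip_width: 0.0
```

>>> move_arm(
  motion=[
    {"offset": [0, 0.015, 0], "angular": [0, 0, 0], "jaw": 0},
    {"offset": [0, 0.025, 0], "angular": [0, 0, 0], "jaw": 0},
    {"offset": [0, 0.035, 0], "angular": [0, 0, 0], "jaw": 0},
    {"offset": [0, 0.045, 0], "angular": [0, 0, 0], "jaw": 0},
  ],
)

```text
time_s: 17.27
eef_pos: [497.3, -83.8, 122.6]
ee_rot: [0.0, 0.765, 0.644, 0.0]
force: [-1.2, 0.3, 0.4]
grip_width: -0.0
```

>>> move_arm(
  motion=[
    {"offset": [0, 0.01, 0], "angular": [0, 0, 0], "jaw": 0},
    {"offset": [0, 0.02, 0], "angular": [0, 0, 0], "jaw": 0},
    {"offset": [0, 0.03, 0], "angular": [0, 0, 0], "jaw": 0},
    {"offset": [0, 0.04, 0], "angular": [0, 0, 0], "jaw": 0},
    {"offset": [0, 0.047, 0], "angular": [0, 0, 0], "jaw": 0},
  ],
)

```text
time_s: 17.9
eef_pos: [543.4, -91.6, 122.0]
ee_rot: [-0.0, 0.765, 0.644, -0.0]
force: [1.1, 1.1, 0.1]
grip_width: -0.001
```

>>> move_arm(
  motion=[
    {"offset": [0, -0.005, 0], "angular": [0, 0, 0], "jaw": 0},
    {"offset": [0, -0.01, -0.03], "angular": [0, 0, 0], "jaw": 0},
    {"offset": [0, -0.01, -0.07], "angular": [0, 0, 0], "jaw": 0},
    {"offset": [0, -0.01, -0.12], "angular": [0, 0, 0], "jaw": 0},
    {"offset": [0, -0.01, -0.16], "angular": [0, 0, 0], "jaw": 0},
  ],
)

```text
time_s: 18.52
eef_pos: [532.5, -89.7, 284.1]
ee_rot: [0.0, 0.765, 0.644, 0.0]
force: [0.1, 0.7, -0.5]
grip_width: 0.01
```

>>> move_arm(
  motion=[
    {"offset": [0, -0.05, 0], "angular": [0, 0, 0], "jaw": 0},
    {"offset": [0, -0.1, 0], "angular": [0, 0, 0], "jaw": 0},
    {"offset": [0, -0.12, 0], "angular": [0, 0, 0], "jaw": 0},
    {"offset": [0, -0.12, 0], "angular": [0, 0, 0], "jaw": 0},
  ],
)

```text
time_s: 19.02
eef_pos: [413.8, -69.1, 282.5]
ee_rot: [0.0, 0.765, 0.644, 0.0]
force: [0.7, 0.1, -0.2]
grip_width: 0.001
```

Run:
```python
from h import *
s=ctrl.sense();print(s['eef_pos'],inv(k,s['eef_pos']),s['force'])
wr=cap('wrist');c=cap('side')
a=cv2.resize(c['img'][130:330,230:430,::-1],(400,400),interpolation=cv2.INTER_CUBIC)
b=cv2.resize(wr['img'][:,:,::-1],(400,300));b=np.vstack([b,np.zeros((100,400,3),np.uint8)])
cv2.imwrite('pics/c8.png',np.hstack([a,b]))
```

```text
[413.84052333 -69.07680026 282.54231809] [-151.20975545   97.96620361] [ 0.70234908  0.12108654 -0.21574979]
```

View pics/c8.png

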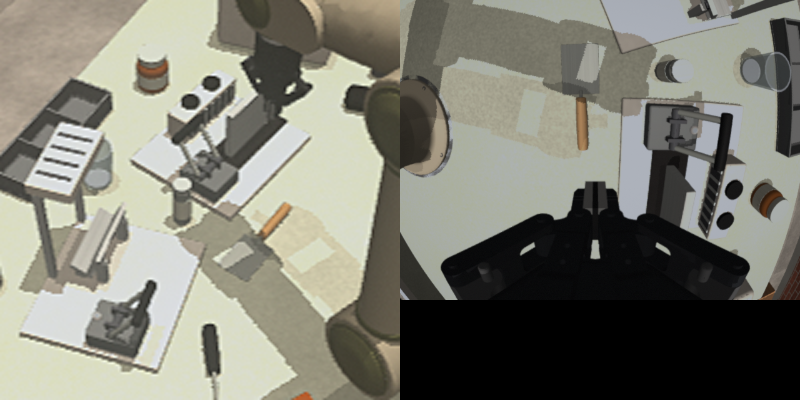

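Fan bar now leans to the far side (on), the heater is still off, the plate stands on the pad and the arm is clear of everything. Handing in.

```bash
python3 -c "
from rig import ctrl
print(ctrl.finish_job())"
```

```text
the job is handed in; nothing more can be done
None
```

The job is done and handed in at about 19 s of the 64 s allowed, in the order you asked:
1. **Heater off:** I pulled the warmer's switch over to its robot-side stop.
2. **Plate moved:** I took the plate with the tool leaning as it does, gripping above the print. I set it upright on the rubber pad, broad side to the blower, and let go.
3. **Fan on:** I checked that the plate stood by itself, then pushed the fan switch to its far stop.

My last side and wrist pictures show:
- The heater handle is off and the fan handle is on.
- The plate is standing freely on the pad.
- The can, beaker, spatula and driver look unmoved. The mouse and dishes were outside those last crops, so I did not re-check them, but the arm never worked near them.

The gripper is clear of everything. The highest force reported at the end of a move was about 16 N, when the plate was set down. No check failed or disagreed. `finish_job` gives no verdict.

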